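# Draw the rotary table's lock bolt with a hooked rod

### The job

Free the rotary table's transport lock: lift the hooked rod out of its rest by the handle, reach its hook under the clear guard and behind the bolt's upright pin, draw the bolt all the way back towards you, and hold it against its stop for half a second with a firm pull of about 14 N on the pin (never press or pull on the table or its bolt with more than 20 N). Only the rod may touch the rotary table and its bolt, not the gripper. Then lay the rod back in its rest as it was, with the bolt left fully drawn, and disturb nothing else on the bench.

Things in the scene. Friction and masses are not known exactly. Their poses are not given: they have to be found in the camera images.
- rotary: White rotary measuring table fixed to the bench: base 270 x 240 mm, 88 mm high, its front face at x = +50 mm; platter of diameter 260 mm centred at x = +200 mm, top at 126 mm, with a ring clamped on it to 152 mm. Origin on the bench; +x points from the bolt to the platter, away from the robot, z up. The bolt lies along x at y = 0 on a steel bed plate 160 x 100 mm, 14 mm high.
- guard (a point): Clear guard sheet over the bolt, part of the rotary table: this point is 88 mm high, on its underside, at the middle of its front edge, 75 mm before pin_nominal. It spans 130 mm along +x from here to the base and 59 mm to either side, 5 mm thick, with a 26 mm wide sight slit along the middle. Open below at the front and at both sides (no posts), closed behind by the base.
- pin_nominal (a point): Point on the rotary table, 58 mm over its origin: where the upright steel pin's middle (diameter 10 mm, free from 44 to 76 mm) stands with the bolt locked and its bed plate centred. The bed plate is clamped in slots, up to 7 mm either way along x, not measured: the real pin stands at this point, less the bolt's slide along x, give or take those 7 mm. Find it by feel or sight. Its y is exact.
- bolt (a joint): Slide of the bolt in its bed plate, m: 0 fully locked, 0.045 fully drawn on a hard stop; the pin moves with it along -x of the rotary table; begins at 0 to 0.012. About 3.5 N of dry friction; stays where left. The bolt is a level steel bar, diameter 16 mm, axis 30 mm high, in guide lugs (tops 44 mm high) 95 mm before and 38 mm behind the locked pin; its end reaches 125 mm before the pin.
- rest: Plywood rest fixed to the bench: foot plate 300 x 70 x 10 mm with two notched uprights: at x = -98 to -72 mm under the handle's rear (notch 32 mm wide, floor 45 mm high, cheeks to 59 mm) and at x = 97 to 113 mm under the shank (notch 16 mm wide, floor 54 mm high, cheeks to 66 mm). Origin on the bench under the seat point; x along the laid rod to its hook, z up. Fingers fit between the uprights.
- rest_seat (a point): Where the grip point of the rod lies when it is in the rest: 57 mm above the bench over the rest's origin. The rod's x axis then lies along the rest's x axis.
- rod_grip (a point): Grip point of the loose hooked rod (about 220 g, balanced near here): centre of its level grey handle, 22 mm wide (y), 24 mm high (z), running from x = -100 to +45 mm. x points along the rod to its hook, z up as it lies. A steel shank, diameter 6 mm, runs on the centre line to x = 185 mm and there bends square to -y (right, seen along the rod), level, for 26 mm.
- rod_hook (a point): Middle of the rod's bent hook part, on its centre line: 185 mm along +x and 13 mm along -y from the grip point, at the same height; axes as the rod's. The hook's bar has 6 mm diameter.
- rod: The same rod; origin and axes are those of the grip point.
- gauge_a: Bystander: upright steel cylinder, diameter 24, height 34 mm, on the bench on the -y side of the rotary table's guard. Origin under its centre.
- gauge_b: Bystander: upright steel cylinder, diameter 24, height 26 mm, next to the other. Origin under its centre.
- gauge_block: Bystander: steel block 35 x 12 x 50 mm standing to the left of the rest. Origin under its centre.
- wash_bottle: Bystander: white bottle, diameter 60, height 150 mm, left. Origin under its centre.
- carton: Bystander: cardboard box 110 x 80 x 60 mm, right. Origin under its centre.
- cup: Bystander: white mug, diameter 72, height 85 mm, right. Origin under its centre.

How it is judged (in metres and radians):
On the way, in this order (a step that is already met when the one before it is completed fails the run):
1. the rod is lifted clear of its rest (z of rod_grip in the frame of rest above 0.075 m), for 0.1 s.
2. the bolt is held fully drawn against its stop by the rod, pulled with 11 N or more (value of joint bolt above 0.0435 m and contact force between rod and rotary above 11 N and x of rod_hook in the frame of rotary between -0.052 and -0.022 m and y of rod_hook in the frame of rotary between -0.022 and 0.022 m and z of rod_hook in the frame of rotary between 0.044 and 0.085 m), for 0.3 s.
At the end, for the whole second after the job is handed in: The bolt is drawn to within 2.5 mm of its stop, and the rod lies still and released in both notches of its rest, its grip point within 20 mm along and 9 mm across of the rest's seat point and at its height within 5 mm, right way round (value of joint bolt above 0.0425 m and x of rod_grip in the frame of rest between -0.02 and 0.02 m and y of rod_grip in the frame of rest between -0.009 and 0.009 m and z of rod_grip in the frame of rest between 0.052 and 0.062 m and x of rod_hook in the frame of rest above 0.1 m and angle between the x axis of rod and the x axis of rest, either way round below 0.09 rad and angle between rod_grip's own z axis and vertical below 0.2 rad and linear speed of rod below 0.02 m/s); the robot touches nothing.
It fails at once if the rod presses on the rotary table, its guard or its bolt with more than 20 N (contact force between rod and rotary above 20 N).
It fails at once if the gripper or arm touches the rotary table or its bolt (contact force between any of the fingers, the arm and rotary above 1 N).
It fails at once if a bystander is shoved more than 20 mm (distance of any of gauge_a, gauge_b, gauge_block, wash_bottle, carton, cup from where it was at the start of the episode above 0.02 m).
It also fails if it takes over 61 s, if anything falls off the work surface, if the arm or the gripper's body presses on something with over 40 N, if the wrist force passes 120 N, or if a joint passes its speed limit or range.

### The arm

A 6-joint arm with a two-finger parallel gripper is mounted at the origin on the work surface. World frame = base frame: x ahead of the robot, y to its left, z up, the work surface at z = 0. Lengths are in mm, angles in rad, forces in N, time in s.
With the tool pointing down it reaches from about 375 to 750 mm from the base axis. Payload 9 kg.
Tool frame: the origin (TCP) lies midway between the tips of the shut fingers; the grasp point (between the pads) lies 19 mm behind it; x points along the fingers, z is the direction in which the jaws open and shut, and the axes are right-handed (so a half turn about x gives the same grasp; the last joint's range is limited). The gripper opens to 85 mm and grips with 20 to 120 N. Pads are 22 mm wide; open, the fingers measure 114 mm over their backs; the gripper's body (76 mm by 85 mm) begins 54 mm behind the grasp point. The pads swing forward as they close: fully open they stand 13 mm farther back than shut.
Start: joints at [1.014, 0.104, 0.097, 1.564, 0, 1.353], TCP at [199.419, 565.923, 231.331] pointing down, gripper open.
Joint ranges: [-2.99, 2.99], [-0.84, 1.86], [-1.1, 1.16], [-1.84, 2.11], [-1.51, 1.56], [-3.14, 3.14]. Speed limits (rad/s): [2.22, 2.22, 2.57, 3.14, 3.14, 3.14].

### API

Orientations are given as a unit quaternion [x, y, z, w].
In Python, from bench import sense, capture, hand_in gives the robot as it stands.
- The arm moves only by the tool carry_out, never from a script. Its argument "commands" is a list of rows, each an object with "rot": the turn, a rotation vector about the tool's x, y, z in rad, a list of three; "linear": the shift along the tool's x, y, z in cm, a list of three; "jaw": the gripper's target within -1 to 1 (shut at 1, half-way at 0, fully open at -1). A call has 1 to 10 rows; each row is the pose to reach, as a shift and turn from the pose commanded when the call began, along the tool's axes at that moment; what a row does not reach only later rows make up. A row lasts 1/8 s, in which the tool goes at most 62.5 mm and 10.7 degrees, less where a joint would pass 70% of its speed; a pose out of reach is approached as far as the arm can. A call with a gripper value outside its range is refused whole. The fingers move at their own pace and stop on an object; "squeeze" is the grip in N (left out, the last holds). Time passes only in rows, so rows that repeat a pose let the fingers close. It gives the time, the measured TCP pose, the force and the opening at its end, in the units of the state.
- sense(): the state, without advancing time (a new reading comes with each control period).
- capture(name): name is "scene" or "side" or "wrist"; returns a dict with "img" (384x512x3 uint8, blue, green, red), "fovy" (degrees; the focal length in pixels is half the picture's height over the tangent of half this angle, whatever the lens; pixels are square), "cx", "cy" (the principal point, pixels), "distortion" ([k1, k2, p1, p2, k3] as OpenCV has them; the pictures are not rectified), "rvec" (rotation vector, rad) and "tvec" (3), from world to camera coordinates, as OpenCV has them; the wrist camera has in their place "tool_from_camera" (4x4, takes a point from camera to tool coordinates, whose origin is the TCP and whose axes are the tool frame's). Camera axes: x right, y down, z forward; pixel columns grow to the right and rows downward; lengths in mm; the calibration is good to about 2 mm. A picture is of the moment at which its call begins: read the wrist's pose just before it. There is no depth.
- hand_in(): hands the job in, once; it reports no verdict.
The state is a dict: "clock": time; "q": joint angles; "qvel": joint speeds; "tau": joint torques, N m; "tcp_pos": TCP position; "orientation": TCP orientation; "force": force on the tool from outside, world axes, zero at the start; "ft_torque": the same for the moment, N m; "grip_width": finger opening in mm.
Only numpy, scipy, OpenCV 4.12 (cv2) and the standard library are available. Lean on these libraries where they do the work, as an engineer would, in place of code of your own. Each camera call takes 0.05 s, during which the arm holds its last target.

## Working session

There is one attempt and no reset: what is moved stays moved. The work goes in short steps, Python scripts to look and compute and a tool call to move; the robot and the scene stay as the last step left them, time stands still between calls to the robot, and variables do not carry over. Pictures are saved under pics/ and viewed, and the job is handed in when it is done.

Besides the shell and the picture viewer there is one more tool, called in YAML: its name, and indented under it one key for each argument. carry_out: Moves the arm, as the interface text tells. Its arguments: {"type":"object","properties":{"commands":{"type":"array","items":{"type":"object","properties":{"rot":{"type":"array","items":{"type":"number"}},"linear":{"type":"array","items":{"type":"number"}},"jaw":{"type":"number"}}}},"squeeze":{"type":"number"}},"required":["commands"]}

```bash
ls; mkdir -p pics; python3 - <<'E'
from bench import sense,capture
import cv2
s=sense();print(s)
for n in ["scene","side","wrist"]:
    c=capture(n);cv2.imwrite(f"pics/{n}0.png",c["img"]);print(n,{k:v for k,v in c.items() if k!="img"})
E
```

```text
pics
{'clock': 0.0, 'q': array([1.01433383e+00, 1.04709458e-01, 9.64734181e-02, 1.56390693e+00,
       2.35328033e-05, 1.35309168e+00]), 'qvel': array([ 0.00061494,  0.00065196, -0.00020701,  0.001593  ,  0.0003068 ,
       -0.00145123]), 'tau': array([-9.71660666e-04, -5.56940818e+01,  5.03640497e+01,  1.76543364e-02,
       -4.92983054e-04,  1.87209514e-05]), 'tcp_pos': array([199.19600996, 565.61586599, 230.51866612]), 'orientation': array([-0.40873663,  0.57757186,  0.40838263,  0.57668773]), 'force': array([-0.3159438 , -0.32919886, -0.13506098]), 'ft_torque': array([ 0.01605597, -0.06129539,  0.0236784 ]), 'grip_width': 85.1860525508584}
scene {'fovy': 56.372201421399765, 'cx': 253.18030681009242, 'cy': 188.09210200359013, 'distortion': array([-0.01976308,  0.        ,  0.        ,  0.        ,  0.        ]), 'rvec': array([ 2.20455953,  0.7674809 , -0.31562839]), 'tvec': array([-463.74404316, -168.83957314, 1339.55820103])}
side {'fovy': 49.957413897456185, 'cx': 258.0958025475241, 'cy': 201.1879930556152, 'distortion': array([-0.00483601,  0.        ,  0.        ,  0.        ,  0.        ]), 'rvec': array([ 2.17177165, -0.57511491,  0.28315958]), 'tvec': array([-480.11344683,  229.47552744,  923.62098895])}
wrist {'fovy': 61.56349439962382, 'cx': 258.6565907123007, 'cy': 186.36652780780716, 'distortion': array([-0.06110032,  0.        ,  0.        ,  0.        ,  0.        ]), 'tool_from_camera': array([[ 2.79042671e-04, -2.91189234e-01,  9.56665434e-01,
        -1.43066571e+02],
       [-9.39700591e-04, -9.56665125e-01, -2.91188866e-01,
         7.46140274e+01],
       [ 9.99999520e-01, -8.17724955e-04, -5.40581087e-04,
        -6.84192372e-01],
       [ 0.00000000e+00,  0.00000000e+00,  0.00000000e+00,
         1.00000000e+00]])}
```

View pics/scene0.png

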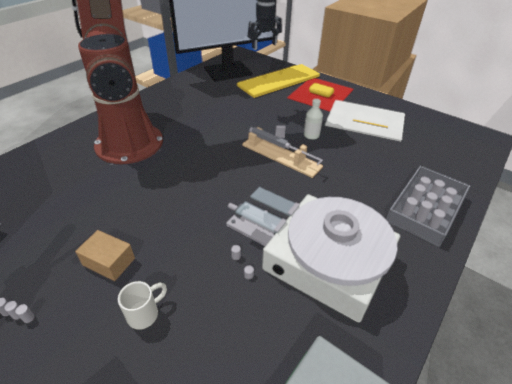

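View pics/side0.png

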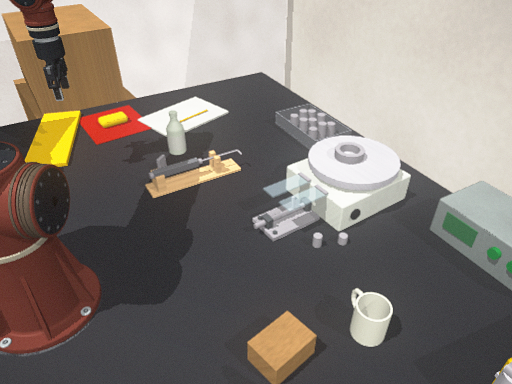

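View pics/wrist0.png

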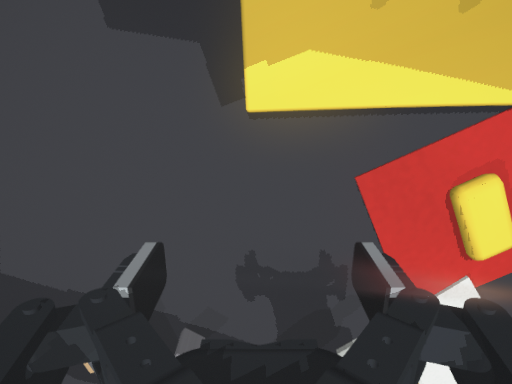

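The scene and side views show the rest with the rod near (283,150) scene and (195,170) side, and the rotary table near (335,250) scene and (350,180) side. I'll enlarge both.

```bash
cat > h.py <<'E'
import numpy as np, cv2
from bench import sense,capture
from scipy.spatial.transform import Rotation as R
from scipy.optimize import least_squares
def K(c):
    f=384/2/np.tan(np.radians(c["fovy"])/2)
    return np.array([[f,0,c["cx"]],[0,f,c["cy"]],[0,0,1]])
def ext(c,s=None):
    if "rvec" in c: return np.array(c["rvec"],float),np.array(c["tvec"],float)
    T=np.eye(4);T[:3,:3]=R.from_quat(s["orientation"]).as_matrix();T[:3,3]=s["tcp_pos"]
    M=np.linalg.inv(T@c["tool_from_camera"])
    return cv2.Rodrigues(M[:3,:3])[0].ravel(),M[:3,3]
def proj(c,P,s=None):
    r,t=ext(c,s);return cv2.projectPoints(np.atleast_2d(np.array(P,float)),r,t,K(c),np.array(c["distortion"]))[0][:,0]
def ray(c,uv,s=None):
    r,t=ext(c,s);n=cv2.undistortPoints(np.array([[uv]],float),K(c),np.array(c["distortion"]))[0,0]
    Rm=cv2.Rodrigues(r)[0];o=-Rm.T@t;d=Rm.T@np.array([n[0],n[1],1]);return o,d/np.linalg.norm(d)
def atz(c,uv,z,s=None):
    o,d=ray(c,uv,s);return o+d*(z-o[2])/d[2]
def crop(img,x0,y0,w,h,k,name):
    cv2.imwrite(name,cv2.resize(img[y0:y0+h,x0:x0+w],None,fx=k,fy=k,interpolation=cv2.INTER_CUBIC))
def place(pts,xyyaw):
    x,y,a=xyyaw;c,s=np.cos(a),np.sin(a);p=np.atleast_2d(np.array(pts,float))
    return np.c_[x+c*p[:,0]-s*p[:,1],y+s*p[:,0]+c*p[:,1],p[:,2]]
E
python3 - <<'E'
from h import *
a=capture("scene");b=capture("side")
crop(a["img"],225,110,110,75,7,"pics/sc_rest.png")
crop(a["img"],215,170,190,140,4,"pics/sc_rot.png")
crop(b["img"],135,130,120,80,6,"pics/si_rest.png")
crop(b["img"],245,125,170,130,4,"pics/si_rot.png")
E
```

```text
(no output)
```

View pics/sc_rest.png

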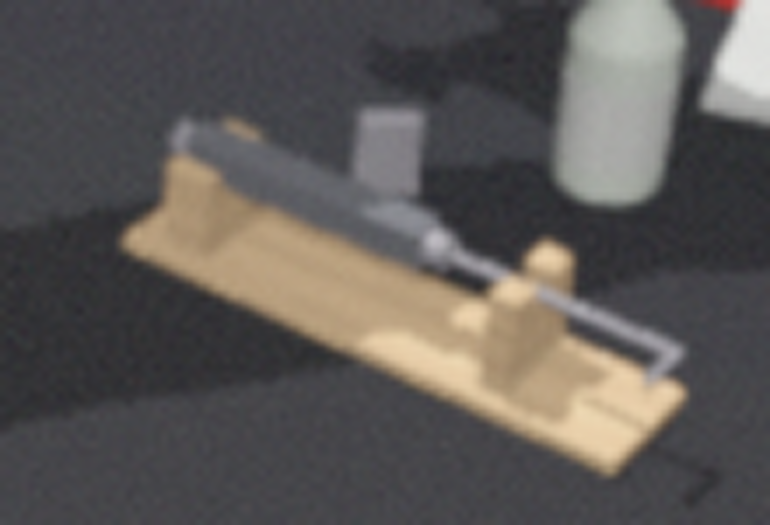

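View pics/sc_rot.png

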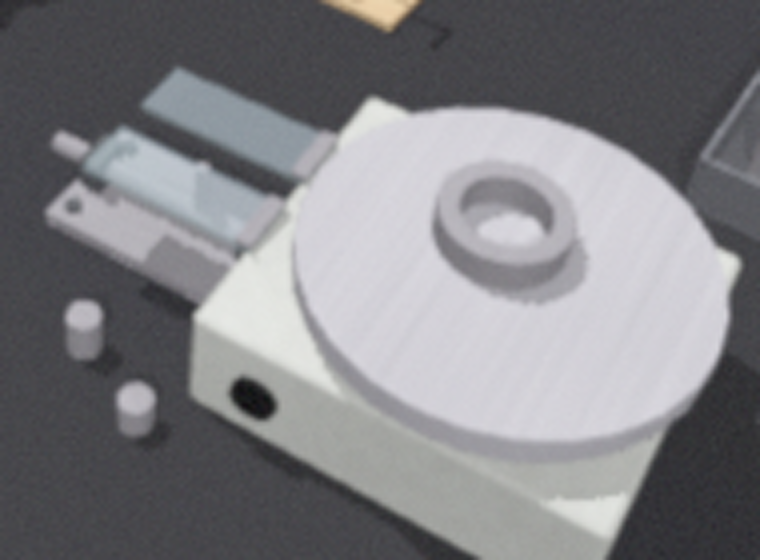

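View pics/si_rest.png

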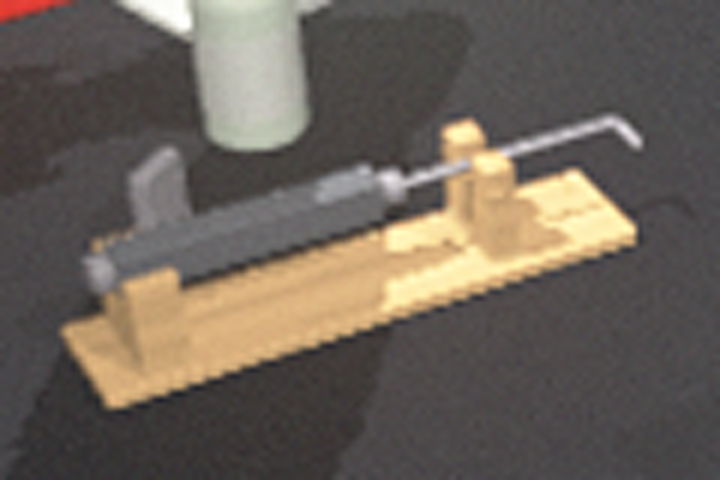

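View pics/si_rot.png

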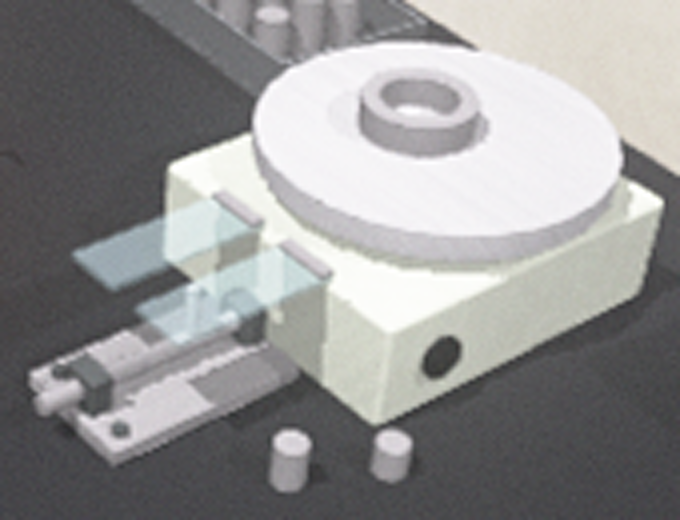

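```bash
cat > fit.py <<'E'
from h import *
A=capture("scene");B=capture("side")
sc=lambda k,ox,oy:(lambda u,v:((u+.5)/k-.5+ox,(v+.5)/k-.5+oy))
r1=sc(7,225,110);r2=sc(6,135,130);t1=sc(4,215,170);t2=sc(4,245,125)
rest=[(A,r1(680,350),(185,0,57)),(A,r1(650,380),(185,-26,57)),(A,r1(615,472),(150,-35,8)),(A,r1(687,392),(150,35,10)),(A,r1(122,242),(-150,-35,8)),(A,r1(180,135),(-102,0,57)),
(B,r2(618,120),(185,0,57)),(B,r2(640,148),(185,-26,57)),(B,r2(110,408),(-150,-35,0)),(B,r2(637,230),(150,-35,8)),(B,r2(577,168),(150,35,10)),(B,r2(65,330),(-150,35,10)),(B,r2(97,272),(-102,0,57))]
rot=[(A,t1(372,98),(50,120,88)),(A,t1(196,322),(50,-120,88)),(A,t1(192,397),(50,-120,0)),(A,t1(607,537),(320,-120,88)),(A,t1(740,262),(320,120,88)),
(A,t1(180,68),(-75,59,90)),(A,t1(142,104),(-75,13,90)),(A,t1(122,127),(-75,-13,90)),(A,t1(85,165),(-75,-59,90)),
(B,t2(168,163),(50,120,88)),(B,t2(385,335),(50,-120,88)),(B,t2(377,422),(50,-120,0)),(B,t2(662,205),(320,-120,88)),
(B,t2(73,253),(-75,59,90)),(B,t2(112,290),(-75,13,90)),(B,t2(137,305),(-75,-13,90)),(B,t2(180,343),(-75,-59,90))]
def fit(obs,x0):
    f=lambda p:np.concatenate([proj(c,place([m],p))[0]-uv for c,uv,m in obs])
    s=least_squares(f,x0,loss="soft_l1",x_scale=[1,1,.01]);return s.x,f(s.x).reshape(-1,2)
if __name__=="__main__":
    g=atz(A,r1(420,300),0);print(g)
    print(atz(A,t1(120,127),90),atz(A,t1(680,350) if 0 else r1(680,350),57),atz(B,r2(618,120),57),atz(B,r2(97,272),57))
    for n,o,x0 in(("rest",rest,None),("rot",rot,None)):
        best=None
        for a in np.arange(-3,3.2,.7):
            x,e=fit(o,[500,0,a])
            if best is None or abs(e).sum()<abs(best[1]).sum():best=(x,e)
        print(n,best[0].round(3));print(best[1].round(1).tolist())
E
python3 fit.py
```

```text
[484.62897561 319.82714863   0.        ]
[588.38928954 -40.98744174  90.        ] [642.55046131 299.86188669  57.        ] [643.98629799 295.07134562  57.        ] [351.52724403 292.62910045  57.        ]
rest [4.78986e+02 2.91153e+02 1.90000e-02]
[[4.9, 3.3], [5.3, 2.9], [-2.3, -1.6], [-2.3, -0.9], [-1.7, -1.0], [6.3, 3.6], [5.5, -1.5], [5.7, -2.6], [-2.1, 1.7], [-1.5, 0.8], [-1.5, 0.8], [-2.7, 0.2], [8.6, -1.8]]
rot [ 6.64192e+02 -2.21460e+01  6.90000e-02]
[[0.1, -1.3], [-1.5, -2.3], [-1.6, -0.1], [0.8, 0.9], [1.5, -0.9], [-0.1, 0.6], [0.5, 0.6], [0.2, 0.2], [-0.4, 0.5], [-0.4, -0.8], [1.4, -1.4], [-0.8, 2.3], [2.3, -1.6], [-0.1, 0.1], [-0.0, -0.6], [-0.5, 0.7], [-0.6, 0.5]]
```

```bash
python3 - <<'E'
from fit import *
rod=[o for o in rest if o[2][2]==57]; foot=[o for o in rest if o[2][2]<50]
for n,o in(("rod",rod),("foot",foot)):
    x,e=fit(o,[480,290,.02]);print(n,x.round(3),abs(e).max().round(1))
    print(e.round(1).tolist())
g=[o for o in rot if o[2][2]==90]
x,e=fit(g,[664,-22,.07]);print("guard",x.round(3),abs(e).max())
r2_=[(c,uv,(m[0] if m[0]<300 else 290,np.sign(m[1])*135,m[2])) for c,uv,m in rot if m[2]!=90]+g
x,e=fit(r2_,[664,-22,.07]);print("240x270",x.round(3),e.round(1).tolist())
# uprights tops check
P=place([(105,9,66),(105,-9,66)],[484,296,0.02])
E
```

```text
rod [4.56487e+02 2.92928e+02 1.50000e-02] 1.8
[[-0.9, 0.5], [-0.5, 0.0], [1.8, 1.2], [-0.8, 0.1], [-0.6, -1.0], [1.1, -0.1]]
foot [4.86728e+02 2.92072e+02 2.10000e-02] 0.9
[[-0.1, -0.9], [-0.2, -0.2], [0.1, -0.3], [0.4, 0.8], [0.4, -0.1], [0.3, 0.0], [-0.3, -0.6]]
guard [ 6.64288e+02 -2.07450e+01  8.40000e-02] 0.6588683840983265
240x270 [ 6.66393e+02 -1.84340e+01  9.20000e-02] [[3.0, -5.2], [-1.9, 1.6], [-2.0, 3.7], [-10.8, -3.3], [-7.1, -12.0], [-4.5, -3.7], [5.7, -0.0], [3.4, 3.7], [-2.1, 2.0], [0.6, 0.4], [1.5, 0.5], [1.4, 0.2], [1.2, 0.7], [-0.1, -0.4], [0.2, -1.2], [-0.1, -0.0], [0.1, -0.4]]
```

```bash
cat >> h.py <<'E'
def Rt(yaw,sgn=1):
    # tool x down, tool y along sgn*rod x
    y=sgn*np.array([np.cos(yaw),np.sin(yaw),0]);x=np.array([0,0,-1.]);z=np.cross(x,y)
    return R.from_matrix(np.c_[x,y,z])
def move(pos,rot,cmd=None):
    """cmd = (pos,R) start"""
    s=sense();p0,R0=(s["tcp_pos"],R.from_quat(s["orientation"])) if cmd is None else cmd
    print("linear cm",(R0.inv().apply(np.array(pos)-p0)/10).round(2),"rot",(R0.inv()*rot).as_rotvec().round(3),"n rows>=",np.linalg.norm((R0.inv()*rot).as_rotvec())/.187,np.linalg.norm(np.array(pos)-p0)/62.5)
E
python3 - <<'E'
from h import *
s=sense();print(R.from_quat(s["orientation"]).as_matrix().round(3))
for g in(1,-1): move([457,293,235],Rt(.02,g))
E
```

```text
[[ 0.    -0.943  0.332]
 [-0.     0.332  0.943]
 [-1.    -0.    -0.   ]]
linear cm [ -0.37 -33.36 -17.18] rot [2.783 0.    0.   ] n rows>= 14.881035550371847 6.004100181689957
linear cm [ -0.37 -33.36 -17.18] rot [-0.359 -0.     0.   ] n rows>= 1.9189251677255474 6.004100181689957
```

carry_out:
  commands:
    - {"linear": [-0.4,-33.4,-17.2],"rot": [-0.359,0,0],"jaw": -1}
    - {"linear": [-0.4,-33.4,-17.2],"rot": [-0.359,0,0],"jaw": -1}
    - {"linear": [-0.4,-33.4,-17.2],"rot": [-0.359,0,0],"jaw": -1}
    - {"linear": [-0.4,-33.4,-17.2],"rot": [-0.359,0,0],"jaw": -1}
    - {"linear": [-0.4,-33.4,-17.2],"rot": [-0.359,0,0],"jaw": -1}
    - {"linear": [-0.4,-33.4,-17.2],"rot": [-0.359,0,0],"jaw": -1}
    - {"linear": [-0.4,-33.4,-17.2],"rot": [-0.359,0,0],"jaw": -1}
    - {"linear": [-0.4,-33.4,-17.2],"rot": [-0.359,0,0],"jaw": -1}
    - {"linear": [-0.4,-33.4,-17.2],"rot": [-0.359,0,0],"jaw": -1}

```text
clock: 1.58
tcp_pos: [456.4, 293.7, 235.4]
orientation: [-0.505, 0.494, 0.506, 0.495]
force: [-0.2, 0.3, 0.6]
grip_width: 85.3
```

```bash
python3 - <<'E'
from h import *
s=sense();c=capture("wrist");cv2.imwrite("pics/w1.png",cv2.resize(c["img"],(768,576),interpolation=cv2.INTER_CUBIC))
import pickle;pickle.dump((s,c),open("w1.pkl","wb"))
print(s["clock"],s["tcp_pos"],R.from_quat(s["orientation"]).as_matrix().round(3),s["q"].round(3),s["force"],s["qvel"].round(3))
E
```

```text
1.575 [456.40683804 293.74859617 235.42984479] [[-0.    -1.    -0.022]
 [ 0.    -0.022  1.   ]
 [-1.     0.     0.   ]] [ 0.331 -0.07  -0.071  1.57   0.     0.309] [-0.20930691  0.2639245   0.57499379] [ 0.008 -0.004 -0.001 -0.001 -0.002 -0.002]
```

View pics/w1.png

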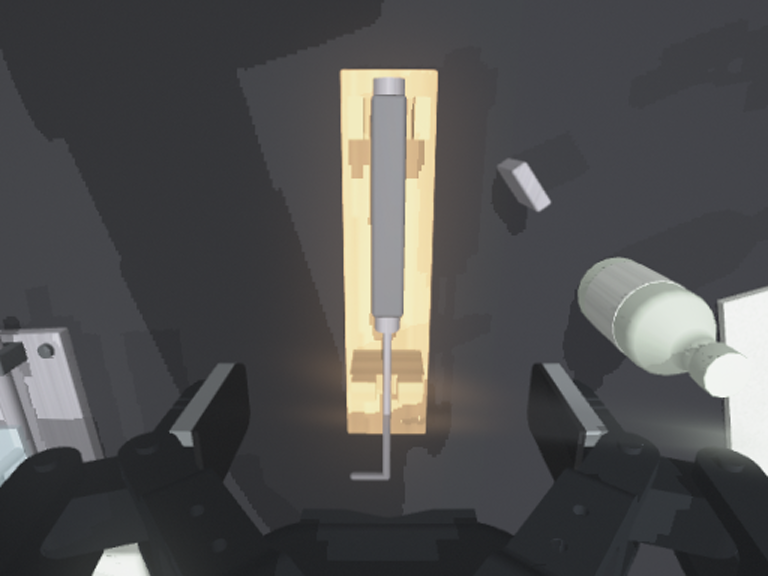

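```bash
python3 - <<'E'
from h import *
import pickle
s,c=pickle.load(open("w1.pkl","rb"))
f=lambda u,v,z:atz(c,((u+.5)/1.5-.5,(v+.5)/1.5-.5),z,s).round(1)
print("corner",f(387,476,57),"tip",f(351,476,57))
print("shank front",f(387,400,57), "collar", f(387,325,57))
print("grey front L,R",f(372,317,69),f(403,317,69),"rear",f(372,95,69),f(405,95,69),"cap",f(388,78,57))
print("up rear top ",f(348,139,59),f(425,139,59),f(348,160,59)," front",f(350,349,66),f(425,349,66))
print("foot",f(341,70,10),f(437,70,10),f(425,433,10),f(347,433,10))
img=c["img"];crop(img,220,40,80,300,2.6,"pics/w1c.png")
E
```

```text
corner [643.9 296.1  57. ] tip [644.6 267.2  57. ]
shank front [574.3 294.7  57. ] collar [513.2 293.5  57. ]
grey front L,R [502.6 283.   69. ] [502.2 304.2  69. ] rear [359.2 281.3  69. ] [358.8 301.3  69. ] cap [348.1 290.8  57. ]
up rear top  [385.5 266.   59. ] [384.5 315.1  59. ] [398.6 266.   59. ]  front [528.4 267.6  66. ] [527.3 320.6  66. ]
foot [338.4 257.1  10. ] [337.  325.4  10. ] [635.2 329.5  10. ] [636.6 260.3  10. ]
```

View pics/w1c.png

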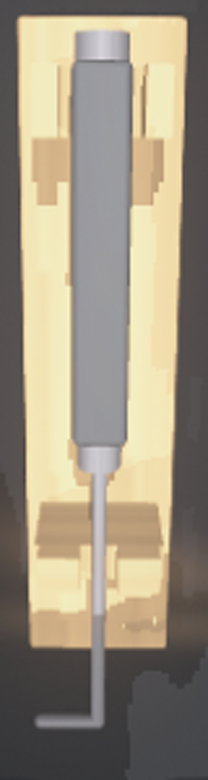

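```bash
python3 - <<'E'
from h import *
import pickle
s,c=pickle.load(open("w1.pkl","rb"))
f=lambda u,v,z:atz(c,((u+.5)/1.5-.5,(v+.5)/1.5-.5),z,s).round(1)
print("block",f(498,163,50),f(515,158,50),f(550,205,50),f(538,212,50))
move([458,292.9,110],Rt(.016,-1)); move([458,292.9,40],Rt(.016,-1))
E
```

```text
block [398.7 365.1  50. ] [395.2 376.2  50. ] [425.8 403.2  50. ] [430.8 395.4  50. ]
linear cm [12.54 -0.16 -0.1 ] rot [ 0.006  0.    -0.   ] n rows>= 0.0326811112268319 2.006884020977266
linear cm [19.54 -0.16 -0.11] rot [ 0.006  0.    -0.   ] n rows>= 0.0326811112268319 3.1268013085508577
```

carry_out:
  commands:
    - {"linear": [5,-0.15,-0.1],"rot": [0.006,0,0],"jaw": 0}
    - {"linear": [10,-0.15,-0.1],"rot": [0.006,0,0],"jaw": 0}
    - {"linear": [12.5,-0.15,-0.1],"rot": [0.006,0,0],"jaw": 0}
    - {"linear": [12.5,-0.15,-0.1],"rot": [0.006,0,0],"jaw": 0}
    - {"linear": [12.5,-0.15,-0.1],"rot": [0.006,0,0],"jaw": 0}

```text
clock: 2.25
tcp_pos: [459.1, 292.6, 111.9]
orientation: [0.504, -0.496, -0.504, -0.497]
force: [0.1, -0.5, 0.4]
grip_width: 42.7
```

```bash
python3 - <<'E'
from h import *
s=sense();c=capture("wrist");cv2.imwrite("pics/w2.png",cv2.resize(c["img"],(768,576),interpolation=cv2.INTER_CUBIC))
print(s["clock"],s["tcp_pos"],s["grip_width"],s["force"])
E
```

```text
2.25 [459.07794892 292.56761435 111.88701616] 42.65698825925871 [ 0.10595263 -0.50492695  0.43870008]
```

View pics/w2.png

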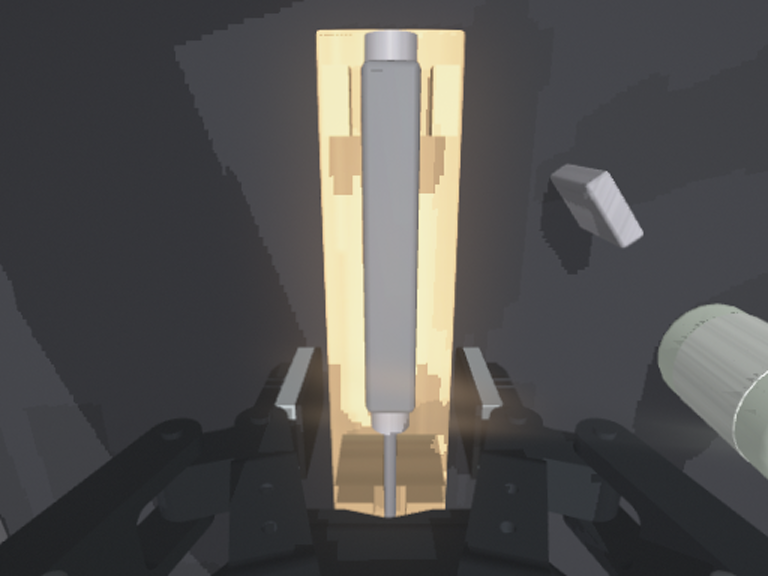

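Fingers straddle the handle (pads at x≈297 and 480, handle centre ≈390), well centred. I'll go down and grip.

carry_out:
  commands:
    - {"linear": [4,0,0],"jaw": 0}
    - {"linear": [7.2,0,0],"jaw": 0}
    - {"linear": [7.2,0,0],"jaw": 0}
    - {"linear": [7.2,0,0],"jaw": 0}

```text
invalid input
```

carry_out:
  commands:
    - {"linear": [0,0,0],"jaw": 1}
    - {"linear": [0,0,0],"jaw": 1}
    - {"linear": [0,0,0],"jaw": 1}
    - {"linear": [0,0,0],"jaw": 1}
    - {"linear": [0,0,0],"jaw": 1}
  squeeze: 60

```text
invalid input
```

carry_out:
  commands:
    - {"linear": [4,0,0],"rot": [0,0,0],"jaw": 0}
    - {"linear": [7.2,0,0],"rot": [0,0,0],"jaw": 0}
    - {"linear": [7.2,0,0],"rot": [0,0,0],"jaw": 0}
    - {"linear": [7.2,0,0],"rot": [0,0,0],"jaw": 0}

```text
clock: 2.8
tcp_pos: [460.0, 292.2, 40.6]
orientation: [0.504, -0.496, -0.503, -0.497]
force: [-0.7, 0.2, -0.3]
grip_width: 42.6
```

carry_out:
  commands:
    - {"linear": [0,0,0],"rot": [0,0,0],"jaw": 1}
    - {"linear": [0,0,0],"rot": [0,0,0],"jaw": 1}
    - {"linear": [0,0,0],"rot": [0,0,0],"jaw": 1}
    - {"linear": [0,0,0],"rot": [0,0,0],"jaw": 1}
    - {"linear": [0,0,0],"rot": [0,0,0],"jaw": 1}
  squeeze: 60

```text
clock: 3.42
tcp_pos: [460.2, 292.3, 40.5]
orientation: [0.504, -0.495, -0.503, -0.498]
force: [-0.3, 0.5, 5.7]
grip_width: 21.1
```

carry_out:
  commands:
    - {"linear": [-1,0,0],"rot": [0,0,0],"jaw": 1}
    - {"linear": [-3,0,0],"rot": [0,0,0],"jaw": 1}
    - {"linear": [-6,0,0],"rot": [0,0,0],"jaw": 1}
    - {"linear": [-10,0,0],"rot": [0,0,0],"jaw": 1}
    - {"linear": [-12,0,0],"rot": [0,0,0],"jaw": 1}
    - {"linear": [-12,0,0],"rot": [0,0,0],"jaw": 1}
  squeeze: 100

```text
clock: 4.18
tcp_pos: [459.7, 292.0, 159.8]
orientation: [0.504, -0.496, -0.503, -0.497]
force: [0.1, 0.0, -3.0]
grip_width: 20.6
```

```bash
python3 - <<'E'
from h import *
s=sense();c=capture("wrist");cv2.imwrite("pics/w3.png",cv2.resize(c["img"],(768,576),interpolation=cv2.INTER_CUBIC))
print(s["clock"],s["tcp_pos"],s["grip_width"],s["force"],s["ft_torque"],s["q"].round(3))
print(R.from_quat(s["orientation"]).as_matrix().round(4))
b=capture("side");crop(b["img"],100,90,330,200,2.4,"pics/s3.png")
E
```

```text
4.175 [459.71807973 292.02629498 159.76649248] 20.59855932463155 [ 0.14050824  0.04907127 -2.967761  ] [-0.01551321 -0.01457377  0.03535528] [ 0.326 -0.07  -0.209  1.43   0.     0.311]
[[ 2.600e-03 -9.999e-01 -1.420e-02]
 [ 9.000e-04 -1.420e-02  9.999e-01]
 [-1.000e+00 -2.600e-03  9.000e-04]]
```

View pics/w3.png

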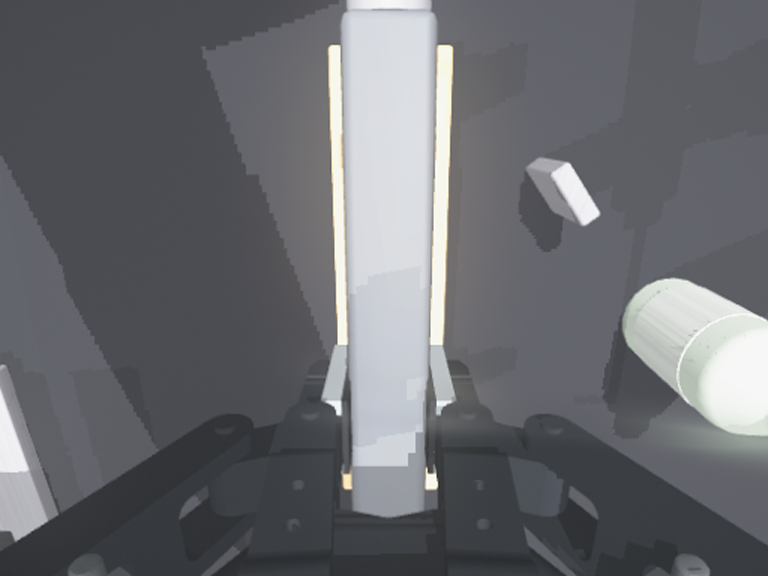

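View pics/s3.png

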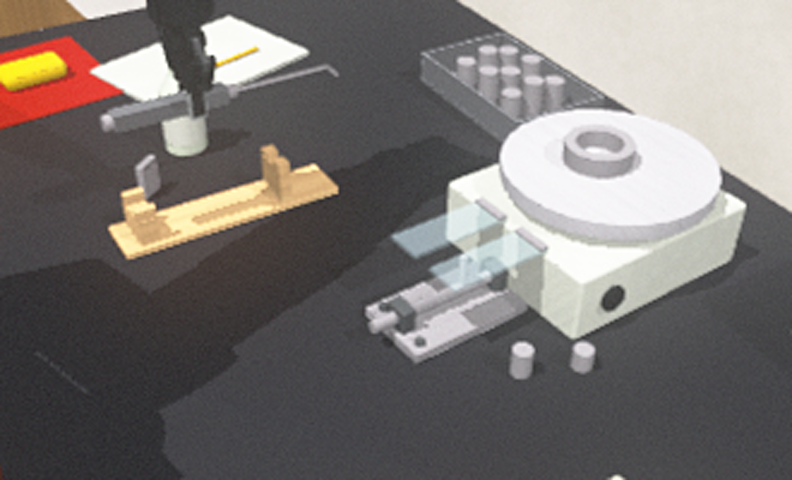

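```bash
python3 - <<'E'
from h import *
move([600,110,235],Rt(.076,-1))
E
```

```text
linear cm [ -7.81 -13.9  -18.36] rot [-0.062 -0.    -0.001] n rows>= 0.33102467170504185 3.8902879999806066
```

carry_out:
  commands:
    - {"linear": [-4,-3,-4],"rot": [-0.02,0,0],"jaw": 1}
    - {"linear": [-7.8,-6,-8],"rot": [-0.04,0,0],"jaw": 1}
    - {"linear": [-7.8,-10,-13],"rot": [-0.062,0,0],"jaw": 1}
    - {"linear": [-7.8,-13.9,-18.4],"rot": [-0.062,0,0],"jaw": 1}
    - {"linear": [-7.8,-13.9,-18.4],"rot": [-0.062,0,0],"jaw": 1}
    - {"linear": [-7.8,-13.9,-18.4],"rot": [-0.062,0,0],"jaw": 1}
    - {"linear": [-7.8,-13.9,-18.4],"rot": [-0.062,0,0],"jaw": 1}

```text
clock: 5.15
tcp_pos: [599.5, 110.9, 235.7]
orientation: [-0.519, 0.48, 0.519, 0.48]
force: [0.1, 0.5, -2.2]
grip_width: 20.5
```

```bash
python3 - <<'E'
from h import *
import pickle
s=sense();c=capture("wrist");cv2.imwrite("pics/w4.png",cv2.resize(c["img"],(768,576),interpolation=cv2.INTER_CUBIC))
print(s["clock"],s["tcp_pos"],s["grip_width"],s["force"],s["qvel"].round(3))
pickle.dump((s,c),open("w4.pkl","wb"))
E
```

```text
5.15 [599.48198236 110.90311351 235.69228045] 20.452592158524144 [ 0.07708197  0.4588642  -2.18959118] [ 0.007 -0.009  0.004 -0.001 -0.003 -0.   ]
```

View pics/w4.png

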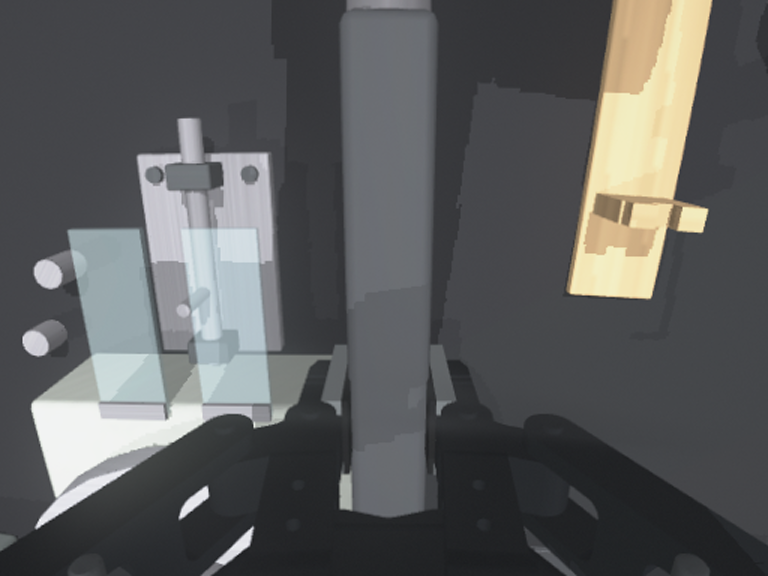

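Excellent view: bolt, pin and guard are all visible. Enlarging the left part.

```bash
python3 - <<'E'
from h import *
import pickle
s,c=pickle.load(open("w4.pkl","rb"))
crop(c["img"],10,70,185,145,4,"pics/w4a.png")
crop(c["img"],10,210,185,130,4,"pics/w4b.png")
E
```

```text
(no output)
```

View pics/w4a.png

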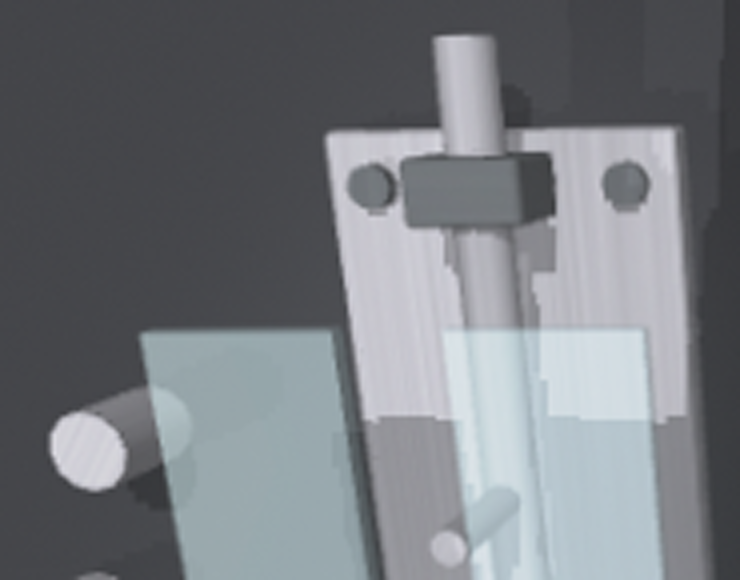

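View pics/w4b.png

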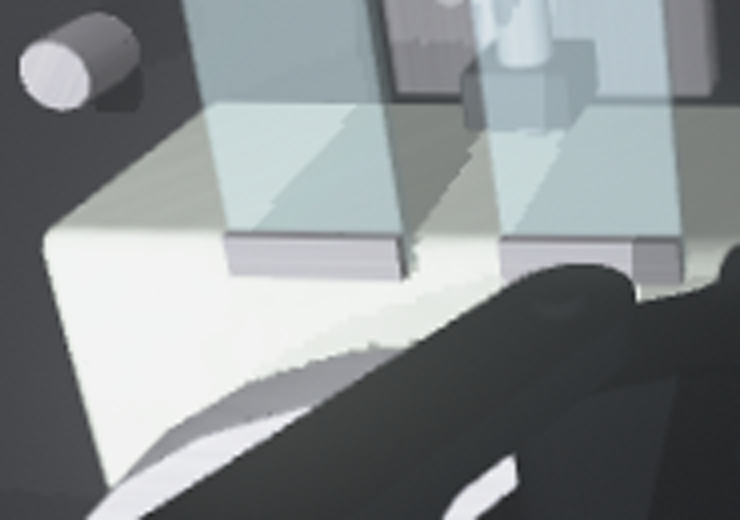

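```bash
python3 - <<'E'
from fit import *
import pickle
s,c=pickle.load(open("w4.pkl","rb"))
a=sc(4,10,70);b=sc(4,10,210)
obs=[(a(141,332),(-75,-59,93)),(a(333,330),(-75,-13,93)),(a(443,328),(-75,13,93)),(a(645,328),(-75,59,93)),(b(47,236),(50,-120,88)),(b(212,103),(50,-120,0))]
f=lambda p:np.concatenate([proj(c,place([m],p),s)[0]-uv for uv,m in obs])
r=least_squares(f,[664,-21,.077],x_scale=[1,1,.01]);print(r.x.round(3),r.fun.reshape(-1,2).round(1).tolist())
def inrot(P,p):
    d=P[:2]-p[:2];cc,ss=np.cos(p[2]),np.sin(p[2]);return np.array([cc*d[0]+ss*d[1],-ss*d[0]+cc*d[1],P[2]]).round(1)
for nm,uv,z in(("pin",a(449,548),76),("pinbase",a(510,500),44),("bolt end top",a(463,37),38),("lug front top L",a(402,158),44),("lugtopfrontR",a(520,156),44),("lug rear top",a(404,224),44),("lug rearR",a(520,224),44),("bed L",a(328,132),14),("bed R",a(680,128),14)):
    print(nm,atz(c,uv,z,s).round(1),inrot(atz(c,uv,z,s),r.x))
print(place([(55,-59,93),(55,59,93)],r.x))
# side view
for cam in(A,B):
    rr=[o for o in rot if o[0] is cam]; x,e=fit(rr,[664,-21,.077]);print(x)
E
```

```text
[ 6.64081e+02 -2.21810e+01  9.30000e-02] [[0.4, 0.9], [0.1, 0.2], [0.3, 0.1], [-0.2, -1.0], [-2.3, 0.7], [1.8, -1.1]]
pin [648.5 -24.8  76. ] [-15.8  -1.1  76. ]
pinbase [645.9 -20.6  44. ] [-17.9   3.3  44. ]
bolt end top [524.2 -31.7  38. ] [-140.2    3.4   38. ]
lug front top L [555.1 -46.2  44. ] [-110.7  -13.8   44. ]
lugtopfrontR [552.6 -15.3  44. ] [-110.3   17.1   44. ]
lug rear top [572.  -46.4  44. ] [-93.9 -15.6  44. ]
lug rearR [570.  -15.7  44. ] [-93.1  15.1  44. ]
bed L [552.  -80.6  14. ] [-117.   -47.8   14. ]
bed R [544.5  18.7  14. ] [-115.3   51.8   14. ]
[[724.2995433  -75.84369928  93.        ]
 [713.39162047  41.65105473  93.        ]]
[ 6.63972648e+02 -2.19209403e+01  6.80958395e-02]
[ 6.64362288e+02 -2.21760480e+01  7.11738034e-02]
```

```bash
cat >> h.py <<'E'
ROT=(664.2,-22.5,.072)
def tcp_for(hx,hy,hz):
    "TCP world so that rod_hook at rotary (hx,hy,hz)"
    return place([(hx-183.3,hy+13,hz-16.5)],ROT)[0]
def hook(s):
    p=s["tcp_pos"];Rm=R.from_quat(s["orientation"]).as_matrix();d=-Rm[:,1]
    h=p+d*183.3+Rm[:,2]*(-13)-Rm[:,0]*16.5  # tool z = +rod y
    e=h-np.array([ROT[0],ROT[1],0]);c,si=np.cos(ROT[2]),np.sin(ROT[2])
    return np.array([c*e[0]+si*e[1],-si*e[0]+c*e[1],e[2]])
E
python3 - <<'E'
from h import *
s=sense();print(hook(s),R.from_quat(s["orientation"]).as_matrix().round(4))
move(tcp_for(12,85,200),Rt(.072,-1));move(tcp_for(12,85,62),Rt(.072,-1))
E
```

```text
[128.7696135  125.73069273 252.9149684 ] [[ 1.00e-04 -9.97e-01 -7.78e-02]
 [ 2.00e-04 -7.78e-02  9.97e-01]
 [-1.00e+00 -1.00e-04  2.00e-04]]
linear cm [ 5.29 11.69 -3.9 ] rot [0.006 0.    0.   ] n rows>= 0.031217674066815436 2.1460191328627274
linear cm [19.09 11.7  -3.9 ] rot [0.006 0.    0.   ] n rows>= 0.031217674066815436 3.6356674391769004
```

carry_out:
  commands:
    - {"linear": [0,6,-2],"rot": [0.006,0,0],"jaw": 1}
    - {"linear": [0,11.7,-3.9],"rot": [0.006,0,0],"jaw": 1}
    - {"linear": [0,11.7,-3.9],"rot": [0.006,0,0],"jaw": 1}
    - {"linear": [5,11.7,-3.9],"rot": [0.006,0,0],"jaw": 1}
    - {"linear": [10,11.7,-3.9],"rot": [0.006,0,0],"jaw": 1}
    - {"linear": [15,11.7,-3.9],"rot": [0.006,0,0],"jaw": 1}
    - {"linear": [19,11.7,-3.9],"rot": [0.006,0,0],"jaw": 1}
    - {"linear": [19,11.7,-3.9],"rot": [0.006,0,0],"jaw": 1}

```text
clock: 6.3
tcp_pos: [484.5, 62.9, 43.7]
orientation: [-0.516, 0.483, 0.519, 0.481]
force: [0.0, 0.2, -1.4]
grip_width: 20.6
```

```bash
python3 - <<'E'
from h import *
s=sense();b=capture("side");a=capture("scene")
crop(b["img"],230,120,180,140,4,"pics/s5.png");crop(a["img"],200,150,190,140,4,"pics/a5.png")
print(s["clock"],s["tcp_pos"],s["grip_width"],s["force"],hook(s),s["qvel"].round(3))
h=hook(s)
P=place([h,h+[0,13,0],h-[0,13,0],(-16,0,76)],ROT)
print(((proj(b,P)-[230,120]+.5)*4).round(0).tolist(),((proj(a,P)-[200,150]+.5)*4).round(0).tolist())
E
```

```text
6.3 [484.48735153  62.85228003  43.73720512] 20.60702074551473 [ 0.03967639  0.19268068 -1.39561135] [10.26157577 84.87891823 59.30613078] [-0.004 -0.04   0.077  0.044  0.    -0.003]
[[210.0, 253.0], [200.0, 244.0], [221.0, 261.0], [255.0, 305.0]] [[356.0, 208.0], [365.0, 198.0], [347.0, 218.0], [264.0, 247.0]]
```

View pics/s5.png

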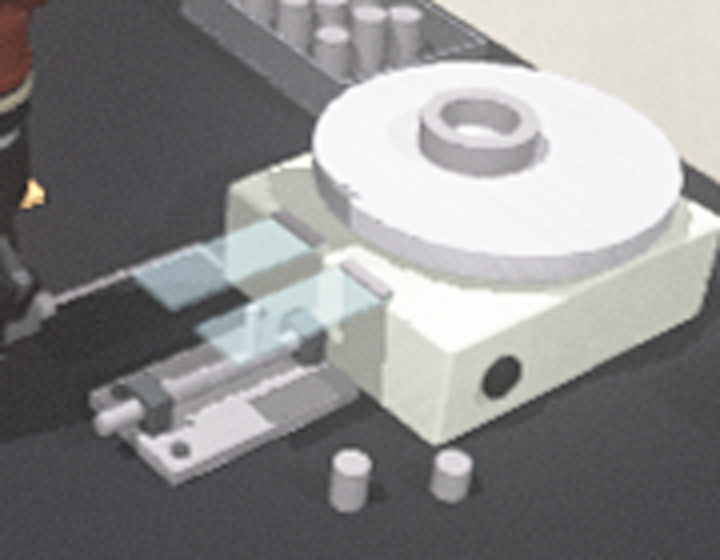

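View pics/a5.png

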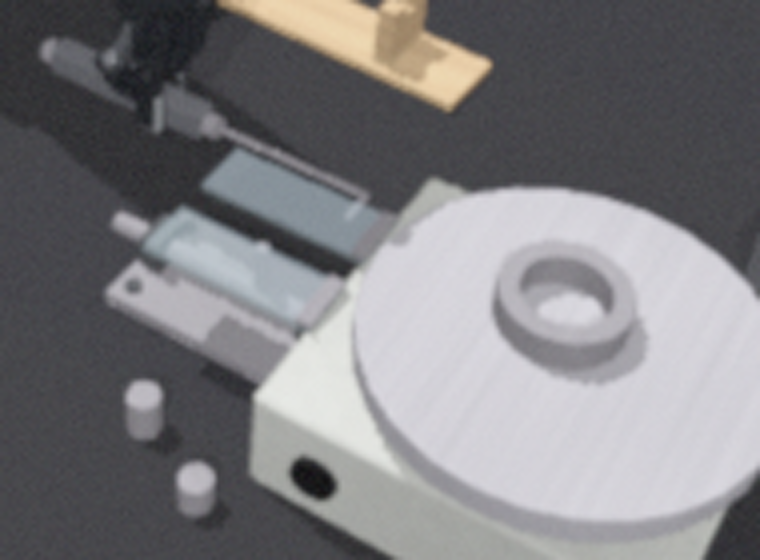

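carry_out:
  commands:
    - {"linear": [-0.1,0,-2],"rot": [0,0,0],"jaw": 1}
    - {"linear": [-0.1,0,-4],"rot": [0,0,0],"jaw": 1}
    - {"linear": [-0.1,0,-5.5],"rot": [0,0,0],"jaw": 1}
    - {"linear": [-0.1,0,-5.5],"rot": [0,0,0],"jaw": 1}

```text
clock: 6.9
tcp_pos: [491.7, 6.2, 48.8]
orientation: [0.518, -0.482, -0.516, -0.483]
force: [-0.2, 0.4, -1.7]
grip_width: 20.4
```

carry_out:
  commands:
    - {"linear": [0,0,-1],"rot": [0,0,0],"jaw": 1}
    - {"linear": [0,0,-2],"rot": [0,0,0],"jaw": 1}
    - {"linear": [0,0,-3],"rot": [0,0,0],"jaw": 1}
    - {"linear": [0,0,-3],"rot": [0,0,0],"jaw": 1}
    - {"linear": [0,0,-3],"rot": [0,0,0],"jaw": 1}

```text
clock: 7.52
tcp_pos: [492.6, -22.8, 47.2]
orientation: [-0.517, 0.482, 0.517, 0.482]
force: [-0.1, 0.5, -2.1]
grip_width: 20.3
```

```bash
python3 - <<'E'
from h import *
s=sense();b=capture("side");a=capture("scene")
crop(b["img"],230,120,180,140,4,"pics/s6.png");crop(a["img"],200,150,190,140,4,"pics/a6.png")
print(s["clock"],s["tcp_pos"],s["grip_width"],s["force"],hook(s),s["qvel"].round(3))
h=hook(s)
P=place([h,h+[0,13,0],h-[0,13,0],(-16,0,76)],ROT)
print(((proj(b,P)-[230,120]+.5)*4).round(0).tolist(),((proj(a,P)-[200,150]+.5)*4).round(0).tolist())
E
```

```text
7.525 [492.57693096 -22.79938413  47.2334314 ] 20.25845564862564 [-0.12114843  0.52226305 -2.05126038] [12.07487564 -1.33119466 63.71027142] [ 0.007 -0.003 -0.001  0.    -0.003  0.   ]
[[287.0, 307.0], [275.0, 298.0], [299.0, 317.0], [255.0, 305.0]] [[297.0, 277.0], [307.0, 266.0], [287.0, 289.0], [264.0, 247.0]]
```

View pics/s6.png

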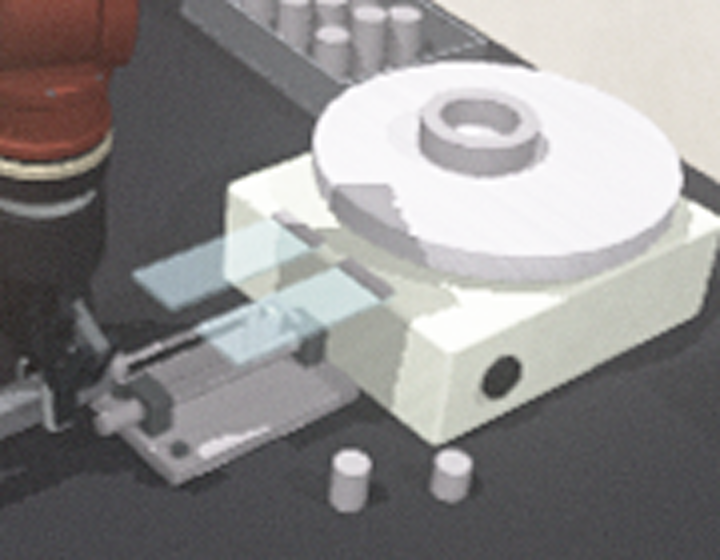

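View pics/a6.png

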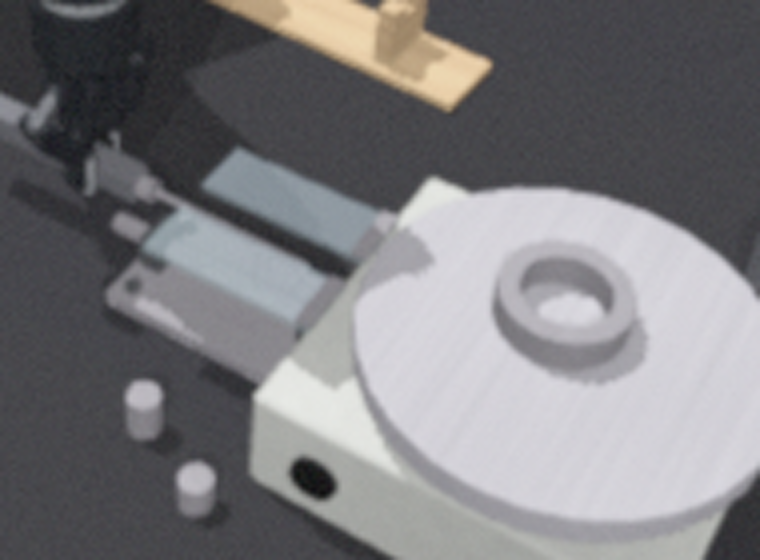

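carry_out:
  commands:
    - {"linear": [0.1,0.8,0],"rot": [0,0,0],"jaw": 1}
    - {"linear": [0.1,1.4,0],"rot": [0,0,0],"jaw": 1}
    - {"linear": [0.1,1.4,0],"rot": [0,0,0],"jaw": 1}

```text
clock: 8.0
tcp_pos: [478.2, -23.8, 46.3]
orientation: [-0.517, 0.482, 0.517, 0.482]
force: [-0.9, 0.4, -2.2]
grip_width: 20.4
```

carry_out:
  commands:
    - {"linear": [0,0.2,0],"rot": [0,0,0],"jaw": 1}
    - {"linear": [0,0.4,0],"rot": [0,0,0],"jaw": 1}
    - {"linear": [0,0.6,0],"rot": [0,0,0],"jaw": 1}
    - {"linear": [0,0.8,0],"rot": [0,0,0],"jaw": 1}
    - {"linear": [0,1.0,0],"rot": [0,0,0],"jaw": 1}

```text
clock: 8.62
tcp_pos: [469.1, -24.6, 46.5]
orientation: [0.518, -0.482, -0.517, -0.482]
force: [3.6, 0.8, -3.0]
grip_width: 20.2
```

carry_out:
  commands:
    - {"linear": [0,0.25,0],"rot": [0,0,0],"jaw": 1}
    - {"linear": [0,0.5,0],"rot": [0,0,0],"jaw": 1}
    - {"linear": [0,0.75,0],"rot": [0,0,0],"jaw": 1}
    - {"linear": [0,1.0,0],"rot": [0,0,0],"jaw": 1}
    - {"linear": [0,1.25,0],"rot": [0,0,0],"jaw": 1}
    - {"linear": [0,1.5,0],"rot": [0,0,0],"jaw": 1}
    - {"linear": [0,1.75,0],"rot": [0,0,0],"jaw": 1}
    - {"linear": [0,2.0,0],"rot": [0,0,0],"jaw": 1}
    - {"linear": [0,2.2,0],"rot": [0,0,0],"jaw": 1}
    - {"linear": [0,2.2,0],"rot": [0,0,0],"jaw": 1}

```text
clock: 9.88
tcp_pos: [446.5, -26.1, 46.2]
orientation: [-0.517, 0.482, 0.517, 0.482]
force: [2.1, -0.7, -1.9]
grip_width: 20.2
```

```bash
python3 - <<'E'
from h import *
s=sense();b=capture("side")
crop(b["img"],230,120,180,140,4,"pics/s7.png")
print(s["clock"],s["tcp_pos"],s["grip_width"],s["force"],hook(s),s["qvel"].round(3))
E
```

```text
9.875 [446.47058975 -26.07300814  46.22919108] 20.21486573740551 [ 2.10415968 -0.72051817 -1.86849086] [-34.14093297  -1.25297954  62.65437731] [0.002 0.005 0.003 0.003 0.001 0.003]
```

View pics/s7.png

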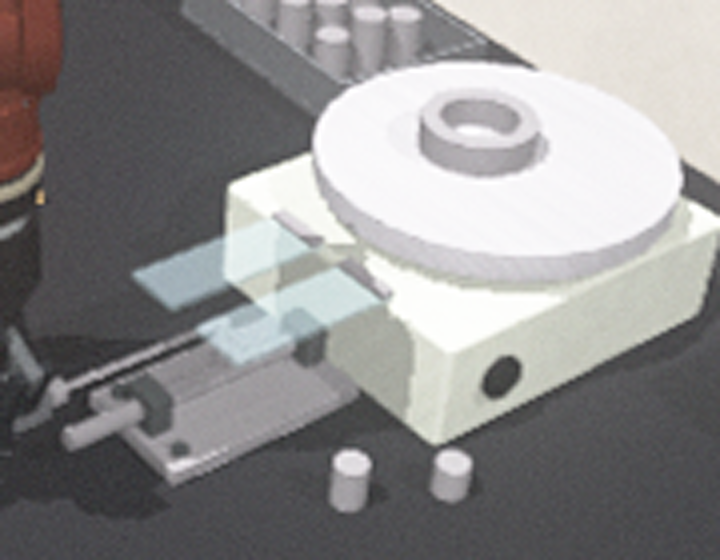

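carry_out:
  commands:
    - {"linear": [0,0.05,0],"rot": [0,0,0],"jaw": 1}
    - {"linear": [0,0.1,0],"rot": [0,0,0],"jaw": 1}
    - {"linear": [0,0.15,0],"rot": [0,0,0],"jaw": 1}
    - {"linear": [0,0.2,0],"rot": [0,0,0],"jaw": 1}

```text
clock: 10.42
tcp_pos: [444.8, -26.2, 46.3]
orientation: [-0.517, 0.482, 0.517, 0.482]
force: [4.2, -1.1, -2.1]
grip_width: 20.5
```

carry_out:
  commands:
    - {"linear": [0,0.05,0],"rot": [0,0,0],"jaw": 1}
    - {"linear": [0,0.1,0],"rot": [0,0,0],"jaw": 1}
    - {"linear": [0,0.15,0],"rot": [0,0,0],"jaw": 1}
    - {"linear": [0,0.2,0],"rot": [0,0,0],"jaw": 1}

```text
clock: 10.92
tcp_pos: [442.8, -26.4, 46.3]
orientation: [0.517, -0.482, -0.517, -0.482]
force: [3.9, 0.2, -3.2]
grip_width: 20.9
```

carry_out:
  commands:
    - {"linear": [0,0.05,0],"rot": [0,0,0],"jaw": 1}
    - {"linear": [0,0.1,0],"rot": [0,0,0],"jaw": 1}

```text
clock: 11.18
tcp_pos: [441.8, -26.4, 46.3]
orientation: [0.517, -0.482, -0.517, -0.482]
force: [4.1, -1.2, -2.5]
grip_width: 20.3
```

carry_out:
  commands:
    - {"linear": [0,0.05,0],"rot": [0,0,0],"jaw": 1}
    - {"linear": [0,0.1,0],"rot": [0,0,0],"jaw": 1}

```text
clock: 11.42
tcp_pos: [440.8, -26.5, 46.3]
orientation: [0.517, -0.482, -0.517, -0.482]
force: [3.3, -0.7, -1.6]
grip_width: 20.4
```

carry_out:
  commands:
    - {"linear": [0,0.05,0],"rot": [0,0,0],"jaw": 1}

```text
clock: 11.55
tcp_pos: [440.3, -26.5, 46.3]
orientation: [-0.517, 0.482, 0.517, 0.482]
force: [3.6, -0.2, -2.9]
grip_width: 20.6
```

carry_out:
  commands:
    - {"linear": [0,0.04,0],"rot": [0,0,0],"jaw": 1}

```text
clock: 11.68
tcp_pos: [439.9, -26.6, 46.3]
orientation: [-0.517, 0.482, 0.517, 0.482]
force: [4.0, 0.0, -2.6]
grip_width: 20.1
```

carry_out:
  commands:
    - {"linear": [0,0.04,0],"rot": [0,0,0],"jaw": 1}

```text
clock: 11.8
tcp_pos: [439.5, -26.6, 46.3]
orientation: [0.517, -0.482, -0.517, -0.482]
force: [4.0, -0.2, -2.1]
grip_width: 20.5
```

carry_out:
  commands:
    - {"linear": [0,0.04,0],"rot": [0,0,0],"jaw": 1}

```text
clock: 11.92
tcp_pos: [439.1, -26.6, 46.3]
orientation: [-0.517, 0.482, 0.517, 0.482]
force: [3.5, -1.5, -2.5]
grip_width: 20.8
```

carry_out:
  commands:
    - {"linear": [0,0.04,0],"rot": [0,0,0],"jaw": 1}

```text
clock: 12.05
tcp_pos: [438.7, -26.6, 46.3]
orientation: [-0.517, 0.482, 0.517, 0.482]
force: [3.7, -0.8, -1.9]
grip_width: 20.5
```

carry_out:
  commands:
    - {"linear": [0,0.04,0],"rot": [0,0,0],"jaw": 1}

```text
clock: 12.18
tcp_pos: [438.3, -26.7, 46.3]
orientation: [0.517, -0.482, -0.517, -0.482]
force: [3.3, -1.1, -1.8]
grip_width: 20.4
```

carry_out:
  commands:
    - {"linear": [0,0.04,0],"rot": [0,0,0],"jaw": 1}

```text
clock: 12.3
tcp_pos: [437.9, -26.7, 46.3]
orientation: [0.517, -0.482, -0.517, -0.482]
force: [3.6, -1.1, -2.7]
grip_width: 20.7
```

carry_out:
  commands:
    - {"linear": [0,0.03,0],"rot": [0,0,0],"jaw": 1}

```text
clock: 12.42
tcp_pos: [437.6, -26.7, 46.3]
orientation: [-0.517, 0.482, 0.517, 0.482]
force: [3.3, -0.3, -1.6]
grip_width: 20.8
```

carry_out:
  commands:
    - {"linear": [0,0.04,0],"rot": [0,0,0],"jaw": 1}

```text
clock: 12.55
tcp_pos: [437.2, -26.8, 46.3]
orientation: [-0.517, 0.482, 0.517, 0.482]
force: [3.5, -0.7, -3.0]
grip_width: 20.6
```

carry_out:
  commands:
    - {"linear": [0,0.03,0],"rot": [0,0,0],"jaw": 1}

```text
clock: 12.68
tcp_pos: [436.9, -26.8, 46.3]
orientation: [0.517, -0.482, -0.517, -0.482]
force: [4.4, -1.4, -2.6]
grip_width: 20.1
```

carry_out:
  commands:
    - {"linear": [0,0.04,0],"rot": [0,0,0],"jaw": 1}

```text
clock: 12.8
tcp_pos: [436.9, -26.8, 46.4]
orientation: [0.517, -0.482, -0.517, -0.482]
force: [6.8, -0.3, -3.5]
grip_width: 20.4
```

carry_out:
  commands:
    - {"linear": [0,0.03,0],"rot": [0,0,0],"jaw": 1}

```text
clock: 12.92
tcp_pos: [436.8, -26.9, 46.5]
orientation: [0.518, -0.482, -0.517, -0.482]
force: [7.8, -0.8, -4.3]
grip_width: 20.1
```

carry_out:
  commands:
    - {"linear": [0,0.03,0],"rot": [0,0,0],"jaw": 1}
    - {"linear": [0,0.03,0],"rot": [0,0,0],"jaw": 1}

```text
clock: 13.18
tcp_pos: [436.8, -26.9, 46.6]
orientation: [0.518, -0.482, -0.517, -0.483]
force: [9.0, 0.4, -3.5]
grip_width: 20.2
```

carry_out:
  commands:
    - {"linear": [0,0.03,0],"rot": [0,0,0],"jaw": 1}

```text
clock: 13.3
tcp_pos: [436.7, -27.0, 46.7]
orientation: [0.518, -0.481, -0.517, -0.483]
force: [10.0, -0.7, -3.9]
grip_width: 20.2
```

carry_out:
  commands:
    - {"linear": [0,0.05,0],"rot": [0,0,0],"jaw": 1}
    - {"linear": [0,0.1,0],"rot": [0,0,0],"jaw": 1}
    - {"linear": [0,0.1,0],"rot": [0,0,0],"jaw": 1}

```text
clock: 13.68
tcp_pos: [436.6, -27.1, 47.0]
orientation: [0.519, -0.481, -0.516, -0.483]
force: [12.9, 0.2, -4.9]
grip_width: 20.1
```

carry_out:
  commands:
    - {"linear": [0,0.03,0],"rot": [0,0,0],"jaw": 1}
    - {"linear": [0,0.03,0],"rot": [0,0,0],"jaw": 1}

```text
clock: 13.92
tcp_pos: [436.5, -27.2, 47.1]
orientation: [0.519, -0.481, -0.516, -0.483]
force: [15.9, 0.3, -5.8]
grip_width: 20.6
```

```bash
python3 - <<'E'
from h import *
s=sense();b=capture("side")
crop(b["img"],230,120,180,140,4,"pics/s8.png")
print(s["clock"],s["tcp_pos"],s["force"],s["ft_torque"],hook(s))
E
```

```text
13.925 [436.50590032 -27.18137192  47.08361012] [15.884036    0.34337348 -5.80621751] [ 0.06931722 -2.49822222  0.05811854] [-44.24195198  -1.52977393  64.48948166]
```

View pics/s8.png

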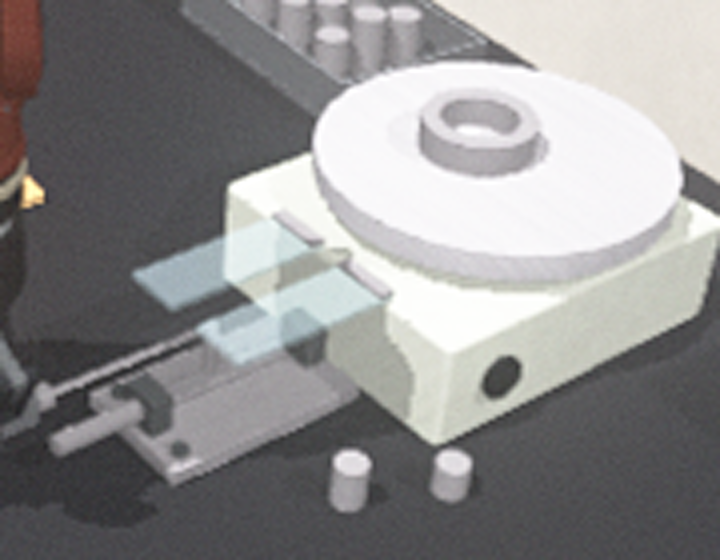

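carry_out:
  commands:
    - {"linear": [0,-0.02,0],"rot": [0,0,0],"jaw": 1}
    - {"linear": [0,-0.02,0],"rot": [0,0,0],"jaw": 1}

```text
clock: 14.22
tcp_pos: [436.6, -27.2, 47.0]
orientation: [0.519, -0.481, -0.516, -0.483]
force: [14.2, 0.5, -4.9]
grip_width: 20.2
```

carry_out:
  commands:
    - {"linear": [0,0,0],"rot": [0,0,0],"jaw": 1}
    - {"linear": [0,0,0],"rot": [0,0,0],"jaw": 1}
    - {"linear": [0,0,0],"rot": [0,0,0],"jaw": 1}
    - {"linear": [0,0,0],"rot": [0,0,0],"jaw": 1}
    - {"linear": [0,0,0],"rot": [0,0,0],"jaw": 1}

```text
clock: 14.85
tcp_pos: [436.5, -27.2, 47.0]
orientation: [0.519, -0.481, -0.516, -0.483]
force: [13.4, -0.0, -5.7]
grip_width: 20.3
```

carry_out:
  commands:
    - {"linear": [0,-0.3,0],"rot": [0,0,0],"jaw": 1}
    - {"linear": [0,-0.8,0],"rot": [0,0,0],"jaw": 1}
    - {"linear": [0,-1.3,0],"rot": [0,0,0],"jaw": 1}
    - {"linear": [0,-1.3,0],"rot": [0,0,0],"jaw": 1}

```text
clock: 15.35
tcp_pos: [447.5, -25.9, 46.1]
orientation: [-0.517, 0.482, 0.518, 0.482]
force: [-0.7, 0.5, -1.3]
grip_width: 20.6
```

carry_out:
  commands:
    - {"linear": [0,0,1],"rot": [0,0,0],"jaw": 1}
    - {"linear": [0,0,2],"rot": [0,0,0],"jaw": 1}
    - {"linear": [0,0,2],"rot": [0,0,0],"jaw": 1}

```text
clock: 15.72
tcp_pos: [445.9, -5.1, 46.3]
orientation: [-0.518, 0.482, 0.518, 0.482]
force: [0.7, 0.9, -2.2]
grip_width: 20.4
```

```bash
python3 - <<'E'
from h import *
s=sense();b=capture("side")
crop(b["img"],230,120,180,140,4,"pics/s9.png")
print(s["clock"],s["tcp_pos"],s["force"],s["ft_torque"],hook(s))
P=place([(-52,0,76),(-45,0,76)],ROT);print(((proj(b,P)-[230,120]+.5)*4).round(0).tolist())
E
```

```text
15.725 [445.86503509  -5.14537004  46.26566068] [ 0.74201684  0.9023271  -2.20904656] [-0.02713259  0.00312436  0.04767965] [-33.22524526  19.94229555  62.75629773]
[[212.0, 323.0], [220.0, 320.0]]
```

View pics/s9.png

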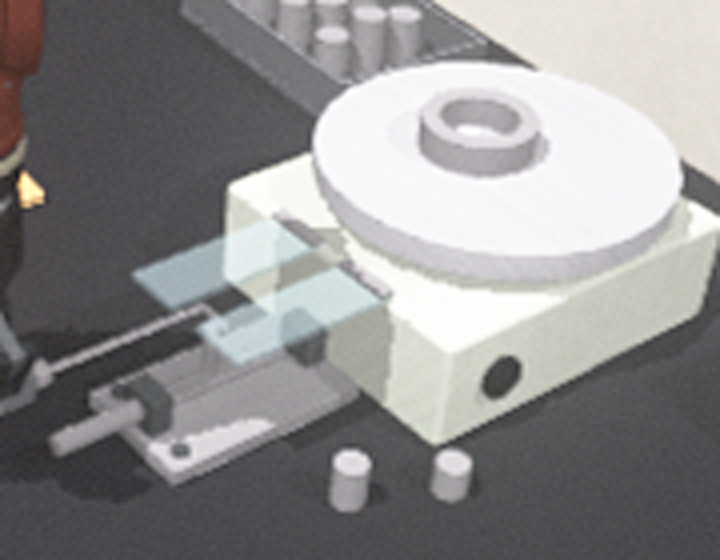

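carry_out:
  commands:
    - {"linear": [0,0,2],"rot": [0,0,0],"jaw": 1}
    - {"linear": [0,0,4],"rot": [0,0,0],"jaw": 1}
    - {"linear": [0,0,6],"rot": [0,0,0],"jaw": 1}
    - {"linear": [0,0,8],"rot": [0,0,0],"jaw": 1}
    - {"linear": [0,0,8],"rot": [0,0,0],"jaw": 1}
    - {"linear": [-4,0,8],"rot": [0,0,0],"jaw": 1}
    - {"linear": [-9,0,8],"rot": [0,0,0],"jaw": 1}
    - {"linear": [-12,0,8],"rot": [0,0,0],"jaw": 1}
    - {"linear": [-12,0,8],"rot": [0,0,0],"jaw": 1}

```text
clock: 16.9
tcp_pos: [442.1, 72.8, 168.6]
orientation: [0.518, -0.481, -0.516, -0.483]
force: [-0.1, -0.5, -2.9]
grip_width: 20.4
```

```bash
python3 - <<'E'
from h import *
s=sense();print(s["clock"],s["tcp_pos"],s["force"],s["grip_width"])
move([460.2,292.3,140],Rt(.0145,-1))
E
```

```text
16.9 [442.08158044  72.80977206 168.64790661] [-0.0912934  -0.4772478  -2.88296128] 20.434660462938282
linear cm [ 2.86 -3.32 21.77] rot [ 0.055 -0.001  0.004] n rows>= 0.2957278047677705 3.553475003358768
```

carry_out:
  commands:
    - {"linear": [0,-1,5],"rot": [0.02,0,0],"jaw": 1}
    - {"linear": [1,-2,10],"rot": [0.04,0,0],"jaw": 1}
    - {"linear": [2,-2.7,15],"rot": [0.055,0,0],"jaw": 1}
    - {"linear": [2.8,-3.3,20],"rot": [0.055,0,0],"jaw": 1}
    - {"linear": [2.8,-3.3,21.8],"rot": [0.055,0,0],"jaw": 1}
    - {"linear": [2.8,-3.3,21.8],"rot": [0.055,0,0],"jaw": 1}
    - {"linear": [2.8,-3.3,21.8],"rot": [0.055,0,0],"jaw": 1}

```text
clock: 17.77
tcp_pos: [458.1, 292.4, 137.9]
orientation: [0.504, -0.497, -0.504, -0.496]
force: [0.0, 0.4, -2.0]
grip_width: 20.3
```

```bash
python3 - <<'E'
from h import *
s=sense();c=capture("wrist");cv2.imwrite("pics/w10.png",cv2.resize(c["img"],(768,576),interpolation=cv2.INTER_CUBIC))
b=capture("side");crop(b["img"],110,90,170,125,4.5,"pics/s10.png")
print(s["clock"],s["tcp_pos"],s["force"],s["grip_width"],R.from_quat(s["orientation"]).as_matrix().round(4))
move([460.2,292.3,80],Rt(.0145,-1))
E
```

```text
17.775 [458.10539732 292.36415394 137.86726284] [ 0.03779378  0.38873427 -1.98725112] 20.300083971296555 [[-5.000e-04 -9.999e-01 -1.440e-02]
 [-6.000e-04 -1.440e-02  9.999e-01]
 [-1.000e+00  5.000e-04 -6.000e-04]]
linear cm [ 5.83 -0.18 -0.01] rot [-0.001 -0.     0.   ] n rows>= 0.004358219771454184 0.933356283311567
```

View pics/w10.png

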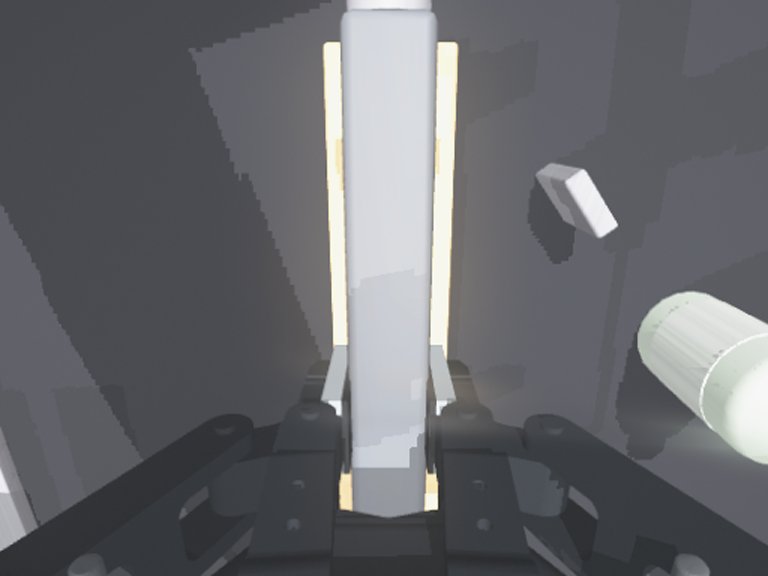

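View pics/s10.png

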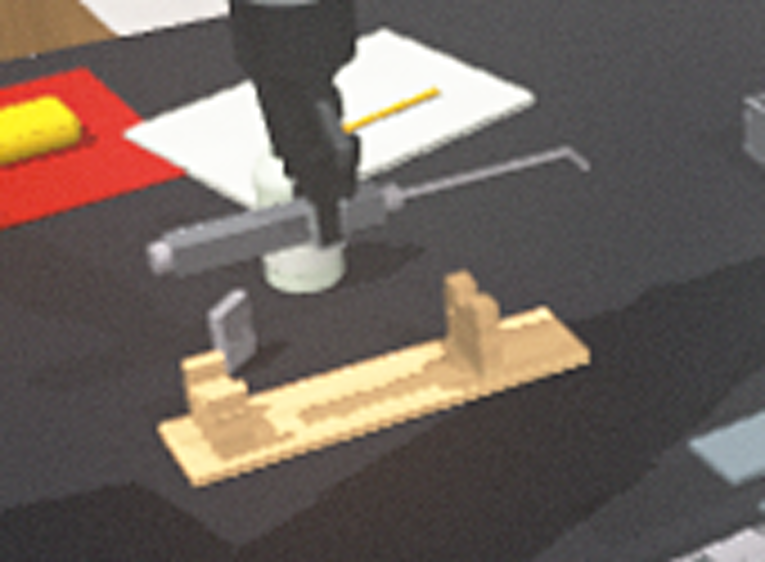

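carry_out:
  commands:
    - {"linear": [4,-0.2,0],"rot": [0,0,0],"jaw": 1}
    - {"linear": [7,-0.2,0],"rot": [0,0,0],"jaw": 1}
    - {"linear": [7.8,-0.2,0],"rot": [0,0,0],"jaw": 1}
    - {"linear": [7.8,-0.2,0],"rot": [0,0,0],"jaw": 1}

```text
clock: 18.38
tcp_pos: [460.3, 293.1, 60.8]
orientation: [0.504, -0.496, -0.504, -0.496]
force: [0.1, -0.1, -2.4]
grip_width: 20.2
```

```bash
python3 - <<'E'
from h import *
s=sense()
b=capture("side");crop(b["img"],130,120,125,90,6,"pics/s11.png")
print(s["clock"],s["tcp_pos"],s["force"])
move([460.2,292.3,41.5],Rt(.0145,-1))
E
```

```text
18.375 [460.29611675 293.08257495  60.77712798] [ 0.10377952 -0.1400215  -2.4089377 ]
linear cm [ 2.    0.07 -0.11] rot [0.    0.    0.001] n rows>= 0.0078994173911959 0.3213965201312904
```

View pics/s11.png

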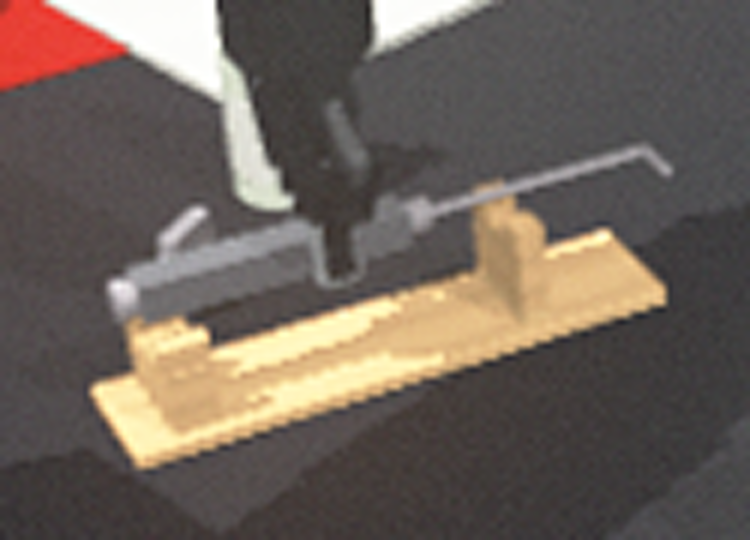

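Rod sits straight above both notches, so I lower it.

carry_out:
  commands:
    - {"linear": [0.6,0,-0.08],"rot": [0,0,0],"jaw": 1}
    - {"linear": [1.2,0,-0.08],"rot": [0,0,0],"jaw": 1}
    - {"linear": [1.6,0,-0.08],"rot": [0,0,0],"jaw": 1}
    - {"linear": [1.6,0,-0.08],"rot": [0,0,0],"jaw": 1}

```text
clock: 18.92
tcp_pos: [459.8, 292.7, 43.9]
orientation: [-0.504, 0.496, 0.504, 0.496]
force: [-0.0, 0.7, -2.3]
grip_width: 20.5
```

carry_out:
  commands:
    - {"linear": [0.2,0,0],"rot": [0,0,0],"jaw": 1}
    - {"linear": [0.35,0,0],"rot": [0,0,0],"jaw": 1}
    - {"linear": [0.35,0,0],"rot": [0,0,0],"jaw": 1}

```text
clock: 19.3
tcp_pos: [460.2, 292.8, 40.9]
orientation: [0.504, -0.496, -0.504, -0.496]
force: [-0.7, -1.1, -1.1]
grip_width: 20.5
```

carry_out:
  commands:
    - {"linear": [0.05,0,0],"rot": [0,0,0],"jaw": 1}
    - {"linear": [0.05,0,0],"rot": [0,0,0],"jaw": 0.4}
    - {"linear": [0.05,0,0],"rot": [0,0,0],"jaw": 0}
    - {"linear": [0.05,0,0],"rot": [0,0,0],"jaw": 0}
    - {"linear": [0.05,0,0],"rot": [0,0,0],"jaw": 0}

```text
clock: 19.92
tcp_pos: [460.2, 292.7, 40.4]
orientation: [0.504, -0.496, -0.504, -0.496]
force: [0.7, -0.3, -0.7]
grip_width: 42.8
```

carry_out:
  commands:
    - {"linear": [-3,0,0],"rot": [0,0,0],"jaw": 0}
    - {"linear": [-8,0,0],"rot": [0,0,0],"jaw": 0}
    - {"linear": [-14,0,0],"rot": [0,0,0],"jaw": 0}
    - {"linear": [-19,0,0],"rot": [0,0,0],"jaw": 0}
    - {"linear": [-19,0,0],"rot": [0,0,0],"jaw": 0}
    - {"linear": [-19,0,0],"rot": [0,0,0],"jaw": 0}

```text
clock: 20.68
tcp_pos: [460.0, 292.7, 229.6]
orientation: [-0.504, 0.496, 0.504, 0.496]
force: [-0.2, 0.2, -0.8]
grip_width: 42.6
```

```bash
python3 - <<'E'
from h import *
import pickle
s=sense();c=capture("wrist");cv2.imwrite("pics/w12.png",cv2.resize(c["img"],(768,576),interpolation=cv2.INTER_CUBIC))
pickle.dump((s,c),open("w12.pkl","wb"))
b=capture("side");cv2.imwrite("pics/s12.png",cv2.resize(b["img"][100:300,100:440],None,fx=2.35,fy=2.35,interpolation=cv2.INTER_CUBIC))
a=capture("scene");cv2.imwrite("pics/a12.png",a["img"])
print(s["clock"],s["tcp_pos"],s["force"],s["grip_width"])
E
```

```text
20.675 [460.00139632 292.67906345 229.64784411] [-0.1848277   0.24203311 -0.78153997] 42.61251414449427
```

View pics/w12.png

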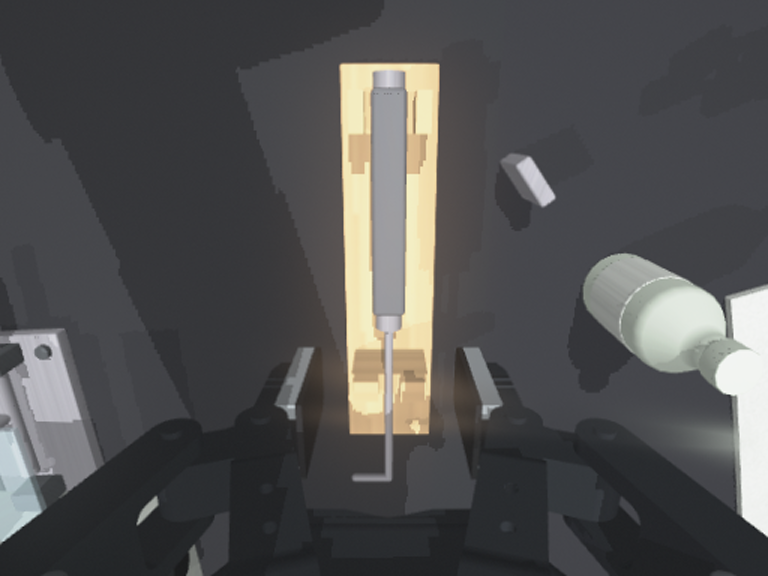

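View pics/s12.png

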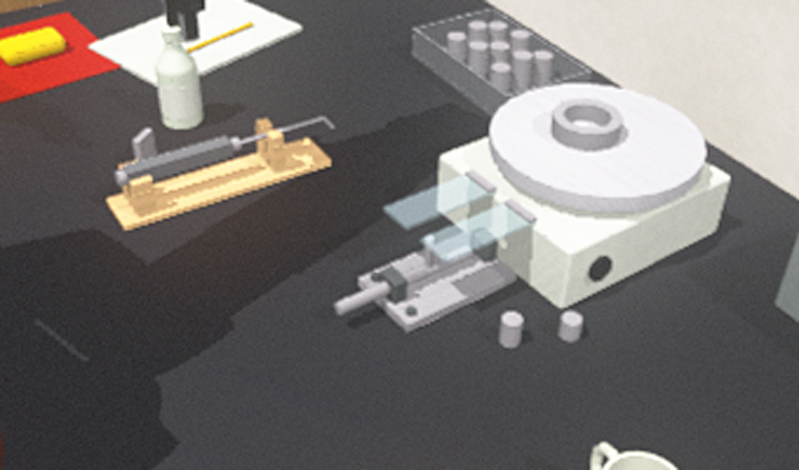

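View pics/a12.png

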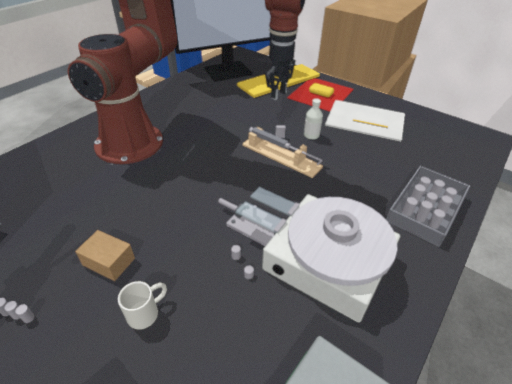

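```bash
python3 - <<'E'
from h import *
import pickle
s,c=pickle.load(open("w12.pkl","rb"))
f=lambda u,v,z:atz(c,((u+.5)/1.5-.5,(v+.5)/1.5-.5),z,s).round(1)
print("corner",f(389,478,57),"tip",f(352,478,57))
print("grey front",f(373,315,69),f(405,315,69),"rear",f(372,91,69),f(406,91,69))
print("foot",f(341,64,10),f(439,64,10),f(428,433,10),f(349,433,10))
b=capture("side");crop(b["img"],230,150,130,90,5.5,"pics/s13.png");crop(b["img"],130,130,125,80,6,"pics/s14.png")
E
```

```text
corner [644.6 295.2  57. ] tip [645.1 266.   57. ]
grey front [502.4 282.4  69. ] [502.1 303.9  69. ] rear [360.8 281.   69. ] [360.6 301.1  69. ]
foot [338.4 257.3  10. ] [337.4 325.7  10. ] [634.9 329.3  10. ] [635.9 260.2  10. ]
```

View pics/s13.png

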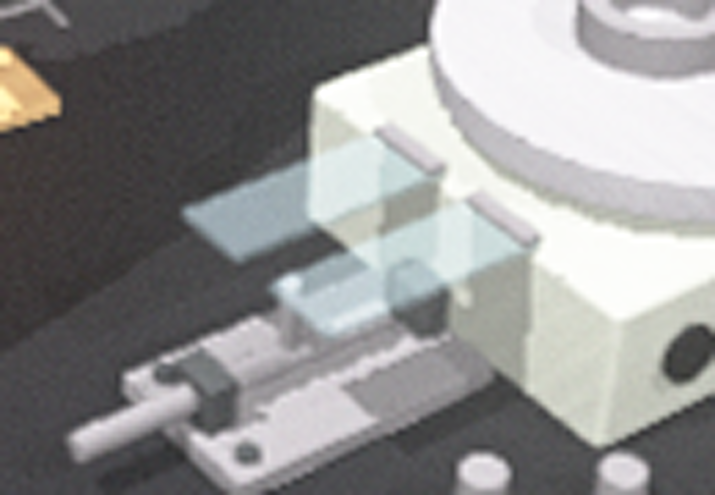

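View pics/s14.png

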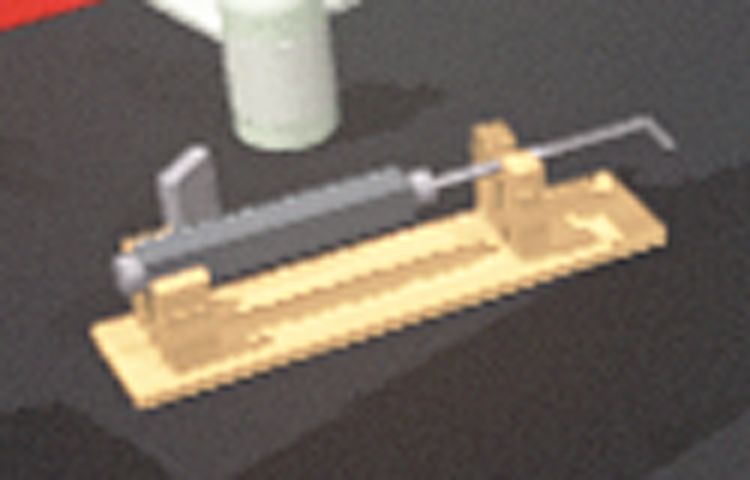

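The rod lies within about 1 mm of its starting pose and sits in both notches. The bolt is still drawn (pin top at about (288,285) in the crop), and the gripper is clear. I'm handing in.

```bash
python3 -c "
from bench import hand_in;print(hand_in())"
```

```text
the job is handed in; nothing more can be done
None
```

I lifted the rod out of its rest, slid its hook in under the guard from the left side and behind the pin, and drew the bolt to its stop. I then laid the rod back in the rest, retreated and handed the job in at about 21 s of the 61 s allowed. The hand-in reports no verdict.

- **Pull:** I held the bolt against its stop for about 0.9 s. The wrist read 13.4–15.9 N along the pull, with up to about 3.5 N more vertically. Readings come only at the end of each call, and the highest total was about 16.5 N, under the 20 N limit. The stop came with the hook at x ≈ −44 mm, inside the −52 to −22 mm window.
- **Bolt after release:** the side view shows the pin where it should be with the bolt fully drawn, x ≈ −52 mm to within about 2 mm.
- **Rod in rest:** it lies in both notches. The wrist camera puts it within about 1 mm of its starting pose. The gripper is open and clear, at 230 mm height.
- **Bystanders:** nothing looked moved in the final pictures. I judged this by eye and did not measure each one.
- **One disagreement:** the cameras differed on the rotary table's yaw, 0.068–0.071 rad from the fixed cameras against 0.093 rad from the wrist. I used 0.072 rad, and the hook overlay and the felt contact with the pin both agreed with it.

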